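# Swap the mill and the spice jar in the condiment caddy

## Task

The wooden mill and the small spice jar have been put back in each other's places in the three-bay condiment caddy. Swap them: park one of them in the empty bay for the moment, then stand the mill on the mat where the jar was and the jar on the mat where the mill was, each upright near the middle of its mat and let go, with the third bay empty again. Tip neither over, and leave the tin, the onion and the mug where they are.

Things in the scene. Friction and masses are not known exactly. Their poses are not given: they have to be found in the camera images.
- caddy: fixed low wooden tray, 102 mm (its x) by 294 mm (its y, the row) and 24 mm high, with a small steel loop at each end; three equal square bays in a row along its y axis, 96 mm apart centre to centre, each 90 mm clear inside and parted by 6 mm walls whose tops are 24 mm above the worktop. Origin: centre of its underside, on the worktop
- mat_a_top (a point): centre of the upper face of the round cork mat (80 mm across, fixed in the middle of a bay) on which the MILL stands at the start; 13 mm above the worktop, so the walls round it rise 11 mm above it. The three mats look alike and may lie in any order along the row
- mat_b_top (a point): the same for the mat on which the spice JAR stands at the start
- mat_c_top (a point): the same for the mat of the bay that is EMPTY at the start
- mill_mid (a point): centre of the loose dark wooden mill, half-way up its 170 mm height, 85 mm above its foot; its z axis points up. Turned round shape: foot 58 mm in diameter, body up to 122 mm above the foot, then a round head about 48 mm in diameter (between 123 and 159 mm above the foot; a good place to grip is 142 mm) with a small 12 mm knob on top. The waist is solid out to about 50 mm. About 0.2 kg
- jar_mid (a point): centre of the loose small spice jar, a plain upright cylinder 41 mm in diameter and 105 mm high with a screw cap of the same width, 52.5 mm above its foot; its z axis points up. About 0.1 kg
- tin_mid (a point): centre of a loose food tin, 75 mm in diameter and 110 mm high, standing on the steel drainer to the right; bystander
- onion_mid (a point): about the centre of a loose onion, 82 mm across, lying on the chopping board to the right; bystander
- mug_mid (a point): a point 47 mm above the worktop in a loose cream mug, 83 by 116 by 94 mm, to the left; bystander
Not all that is in view belongs to the job. What is shaped like the part that bears jar_mid but blue is not meant.

How it is judged:
By the outcome, as a careful person would: the job done as asked, in the order asked, and still so for the second after the job is handed in, with the robot touching nothing.
It also fails if it takes over 67 s, if anything falls off the work surface, if the arm or the gripper's body presses on something with over 40 N, if the wrist force passes 120 N, or if a joint passes its speed limit or range.

## Robot

A 6-joint arm with a two-finger parallel gripper is mounted at the origin on a cart in front of the work surface, level with it; the furniture and walls round the work are solid. World frame = base frame: x ahead of the robot, y to its left, z up, the work surface at z = 0. Lengths are in m, angles in rad, forces in N, time in s.
With the tool pointing down it reaches from about 0.375 to 0.9 m from the base axis. Payload 3.1 kg.
Tool frame: the origin (TCP) lies between the finger pads; the fingertips stand 8 mm ahead of it and the grasp point (between the pads) lies 11 mm behind it; z points along the fingers, y is the line along which they close (so a half turn about z gives the same grasp; the last joint's range is limited). The gripper opens to 87 mm and grips with 3 to 60 N. Pads are 19 mm wide; open, the fingers measure 117 mm over their backs; the gripper's body (75 mm by 190 mm) begins 51 mm behind the grasp point.
Start: joints at [-1.395, 0.527, 1.433, -0, 1.181, -0.178], TCP at [0.217, -0.586, 0.231] pointing down, gripper open.
Joint ranges: [-3.08, 3.08], [-0.75, 2.2], [0.22, 2.44], [-1.43, 4.57], [0, 2.65], [-2.85, 2.85]. Speed limits (rad/s): [2.79, 2.79, 3.14, 3.14, 3.14, 3.14].

## Interface

Orientations are given as a unit quaternion [x, y, z, w].
In Python, from rig import robot, vision, job gives the robot as it stands.
- The arm moves only by the shell command python3 -m handwheel 'ROWS' [OPENING] [FORCE]. ROWS is JSON, a list of rows, each a list of 4 numbers: the shift along the tool's x, y, z as a fraction of full scale, then the turn about the tool's z as a fraction of full scale. A call has 1 to 20 rows; each row is the pose to reach, as a shift and turn from the pose commanded when the call began, along the tool's axes at that moment, turning the shorter way round; what a row does not reach only later rows make up. Full scale, the value 1, is 300 mm for a shift and 2 pi rad for a turn. A row lasts 1/12 s, in which the tool goes at most 41.7 mm and 7.16 degrees, less where a joint would pass 70% of its speed; a pose out of reach is approached as far as the arm can. A call with a number of a shift or a turn outside -1 to 1 is refused whole. A call with a gripper value outside its range is refused whole. OPENING is the opening in per cent of the stroke, from 0 (shut) to 100 (fully open), set as the call begins (- or left out, the last holds). The fingers move at their own pace and stop on an object; FORCE is the grip in N (left out, the last holds). Time passes only in rows, so rows that repeat a pose let the fingers close. It gives the time, the measured TCP pose, the force, the opening and the grip force at its end, in the units of the state.
- robot.get_obs(): the state, without advancing time (a new reading comes with each control period).
- vision.camera(name): name is "side" or "top" or "wrist"; returns a dict with "frame" (480x640x3 uint8, red, green, blue), "K" (3x3 intrinsics, pixels), "cam_to_world" (4x4, takes a point from camera to world coordinates); the wrist camera has in their place "hand_eye" (4x4, takes a point from camera to tool coordinates, whose origin is the TCP and whose axes are the flange's). Camera axes: x right, y down, z forward; pixel columns grow to the right and rows downward; lengths in m; the calibration is good to about 2 mm. A picture is of the moment at which its call begins: read the wrist's pose just before it. There is no depth.
- job.hand_in(): hands the job in; it is judged then, once.
Trained networks look in the newest picture that a camera, given by its name, has taken for a name from the list of things; names that differ only in an ending like _2 or _b are one class to them, and where a whole thing is asked for, a point or a joint stands for the part that bears it (a point fixed in the world has none). Each returns a list of dicts, best first, with "conf" (0 to 1); they miss things now and then, are a little off and sometimes report something else, mostly with a low value. They report only what shows in the picture. A call takes as long as a camera call. They do not tell look-alikes from the thing itself.
- vision.look_for(camera, label): "point" ([row, column] in pixels, amid what is visible of it).
- vision.outline_of(camera, label): "mask" (480x640 bool, what is visible of it) and "point" ([row, column] in pixels, amid what is visible of it).
The state is a dict: "time": time; "q": joint angles; "joint_velocities": joint speeds; "joint_torque": joint torques, N m; "position": TCP position; "tool_rot": TCP orientation; "ft_force": force on the tool from outside, world axes, zero at the start; "moment": the same for the moment, N m; "grip_width": finger opening in m; "grip_force": force on a finger pad.
Only numpy, scipy, OpenCV 4.12 (cv2) and the standard library are available. Lean on these libraries where they do the work, as an engineer would, in place of code of your own. Each camera call takes 0.05 s, during which the arm holds its last target. There are 200 camera calls.

## Working session

There is one attempt and no reset: what is moved stays moved. The work goes in short steps, Python scripts to look and compute and a shell command to move; the robot and the scene stay as the last step left them, time stands still between calls to the robot, and variables do not carry over. Pictures are saved under pics/ and viewed, at most 10 in all, crops included, and the job is handed in when it is done.

```bash
mkdir -p pics; ls; cat > h.py <<'E'
import numpy as np,cv2
from rig import robot,vision,job
def ray(c,p):
    K=np.array(c["K"]);T=np.array(c["cam_to_world"])
    d=T[:3,:3]@np.linalg.solve(K,[p[1],p[0],1.]);return T[:3,3],d
def atz(c,p,z):
    o,d=ray(c,p);return o+d*(z-o[2])/d[2]
def tri(rs):
    A=0;b=0
    for o,d in rs:
        d=d/np.linalg.norm(d);P=np.eye(3)-np.outer(d,d);A=A+P;b=b+P@o
    return np.linalg.solve(A,b)
def proj(c,X):
    K=np.array(c["K"]);T=np.linalg.inv(np.array(c["cam_to_world"]))
    p=K@(T[:3,:3]@np.array(X)+T[:3,3]);return p[:2]/p[2]
E
python3 - <<'E'
from h import *
np.set_printoptions(precision=3,suppress=True)
o=robot.get_obs();print(o["time"],o["position"],o["tool_rot"])
C={n:vision.camera(n) for n in("side","top")}
ims=[]
for n,c in C.items():
    im=c["frame"][:,:,::-1].copy()
    print(n,np.array(c["cam_to_world"])[:3,3])
    cv2.imwrite(f"pics/{n}0.png",im)
    for l in["caddy","mill_mid","jar_mid","tin_mid","onion_mid","mug_mid","mat_c_top"]:
        try:
            for r in vision.outline_of(n,l)[:3]:
                ys,xs=np.where(r["mask"]);print(n,l,round(r["conf"],2),np.round(r["point"]),"rows",ys.min(),ys.max(),"cols",xs.min(),xs.max())
        except Exception as e: print(n,l,e)
        if "top" in l: print([(round(r["conf"],2),r["point"]) for r in vision.look_for(n,l)[:4]])
E
```

```text
pics
0.0 [ 0.216 -0.586  0.23 ] [ 0.984  0.176 -0.    -0.001]
side [-0.471 -0.85   0.66 ]
side caddy 0.76 [266. 321.] rows 248 274 cols 264 391
side mill_mid 0.98 [234. 367.] rows 199 264 cols 355 377
side jar_mid 0.96 [227. 265.] rows 209 248 cols 259 274
side jar_mid 0.72 [241. 324.] rows 222 263 cols 319 335
side jar_mid 0.63 [263. 334.] rows 256 265 cols 313 341
side tin_mid 0.67 [293. 470.] rows 262 321 cols 452 491
side onion_mid 0.59 [322. 391.] rows 301 338 cols 371 412
side mug_mid 0.64 [242. 179.] rows 229 253 cols 164 191
side mat_c_top 0.8 [261. 287.] rows 254 264 cols 276 305
[]
top [ 0.258 -0.068  1.568]
top caddy 0.73 [243. 292.] rows 184 285 cols 248 356
top mill_mid 0.94 [199. 329.] rows 184 218 cols 318 340
top jar_mid 0.91 [242. 226.] rows 233 253 cols 213 234
top jar_mid 0.72 [231. 302.] rows 220 242 cols 294 310
top tin_mid 0.97 [217. 455.] rows 199 233 cols 438 475
top mug_mid 0.63 [318. 158.] rows 299 333 cols 137 179
top mat_c_top 0.81 [261. 274.] rows 245 273 cols 260 289
[(0.56, [258.0, 274.4]), (0.52, [216.0, 335.1])]
```

```bash
python3 - <<'E'
import cv2,numpy as np
a=cv2.imread("pics/side0.png");b=cv2.imread("pics/top0.png")
A=cv2.resize(a[185:345,150:500],(800,366),interpolation=cv2.INTER_CUBIC)
cv2.imwrite("pics/sc.png",A)
cv2.imwrite("pics/tc.png",cv2.resize(b[160:350,120:490],(800,411),interpolation=cv2.INTER_CUBIC))
E
```

```text
(no output)
```

View pics/sc.png

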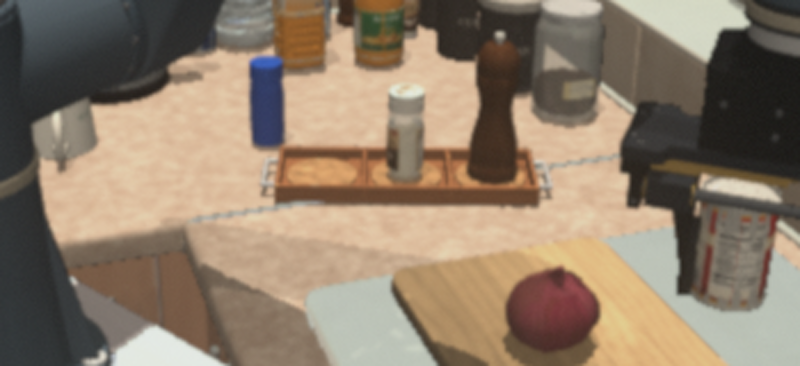

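View pics/tc.png

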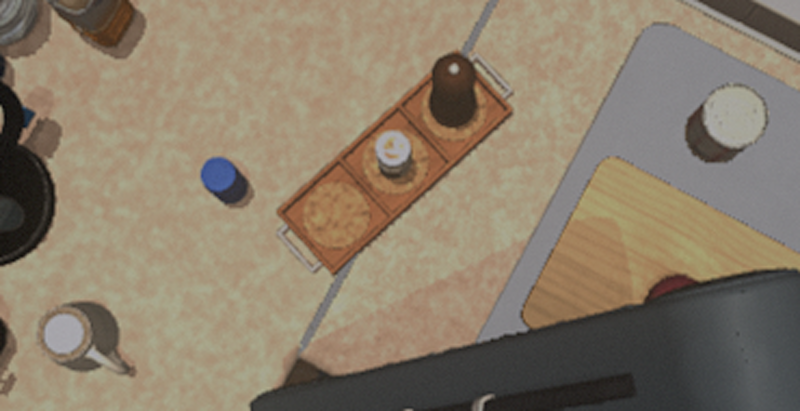

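Three jar-shaped things are reported in the side picture. (265,227) is the blue look-alike outside the caddy and (334,263) is only a mat. (324,241) is the white jar in the middle bay, which is the one meant; both enlarged crops confirm it. The mill stands in the far right bay at side (367,234), and the empty bay is on the left at top (274,260).

```bash
cat > rel.py <<'E'
from h import *
from scipy.spatial.transform import Rotation as R
def rel(tgt,yaw=None):
    "rows units: shift in tool axes to bring TCP to tgt; turn (tool z) so tool y is perpendicular to row yaw (mod pi)"
    o=robot.get_obs();Rm=R.from_quat(o["tool_rot"]).as_matrix()
    s=Rm.T@(np.array(tgt)-o["position"])/0.3
    x=Rm[:,0];a=np.arctan2(x[1],x[0]);t=None
    if yaw is not None:
        d=(yaw-a+np.pi/2)%np.pi-np.pi/2;t=-d/(2*np.pi)
    return np.round(s,4),t
E
python3 - <<'E'
from rel import *
np.set_printoptions(precision=4,suppress=True)
T=vision.camera("top");S=vision.camera("side")
cs=[(278,212),(333,272),(511,111),(458,52)]
P=np.array([atz(T,(160+y/2.162,120+x/2.162),.024) for x,y in cs]);print(P[:,:2])
c=P.mean(0);r=(P[2]+P[3]-P[0]-P[1]);L=np.linalg.norm(r[:2])/2;u=r[:2]/np.linalg.norm(r[:2])
print("c",c,"L",L,"yaw",np.arctan2(u[1],u[0]))
for n,s in(("A",96),("B",0),("C",-96)):
    print(n,c[:2]+u*s/1e3, proj(T,[*(c[:2]+u*s/1e3),.013]),proj(S,[*(c[:2]+u*s/1e3),.013]))
for l in["mill_mid","jar_mid"]:
    a=[r["point"] for r in vision.outline_of("top",l)];b=[r["point"] for r in vision.outline_of("side",l)]
    for p in a[:2]:
        for q in b[:2]:print(l,p,q,tri([ray(T,p),ray(S,q)]))
# mug, tin, onion rough
for l in["tin_mid","mug_mid","onion_mid"]:
    q=vision.look_for("side",l)[0]["point"];print(l,atz(S,q,.05))
print(atz(T,(160+70/2.162,120+453/2.162),.183),"mill top knob")
print(atz(T,(160+145/2.162,120+393/2.162),.118),"jar top")
g=c[:2]+u*.096;print(rel([*g,.33],np.arctan2(u[1],u[0])),robot.get_obs()["q"])
E
```

```text
[[ 0.4651  0.1027]
 [ 0.3921  0.0386]
 [ 0.5801 -0.178 ]
 [ 0.6545 -0.1166]]
c [ 0.5229 -0.0383  0.024 ] L 0.2882963009961953 yaw -0.857201059051201
A [ 0.5858 -0.1109] [330.3543 210.7253] [363.9924 261.064 ]
B [ 0.5229 -0.0383] [303.1496 235.1227] [327.1679 260.6399]
C [0.4601 0.0342] [275.5982 259.8309] [290.2606 260.2148]
mill_mid [200.1, 331.7] [235.4, 370.9] [ 0.5998 -0.1151  0.0826]
mill_mid [200.1, 331.7] [241.4, 324.1] [ 0.5568 -0.0723  0.0785]
jar_mid [229.3, 304.2] [243.7, 325.1] [ 0.5248 -0.0373  0.0614]
jar_mid [229.3, 304.2] [225.5, 265.1] [0.4554 0.0071 0.1341]
jar_mid [242.7, 225.0] [243.7, 325.1] [0.5593 0.1034 0.0078]
jar_mid [242.7, 225.0] [225.5, 265.1] [0.4978 0.1595 0.063 ]
tin_mid [ 0.566  -0.4231  0.05  ]
mug_mid [0.2974 0.2777 0.05  ]
onion_mid [ 0.339  -0.3538  0.05  ]
[ 0.5938 -0.1056  0.183 ] mill top knob
[ 0.525  -0.0374  0.118 ] jar top
(array([ 1.7034, -1.06  , -0.3315]), np.float64(0.19273376148668253)) [-1.3955  0.5275  1.4327  0.      1.1814 -0.1785]
```

```bash
python3 -m handwheel '[[0.85,-0.53,-0.33,-0.153],[0.85,-0.53,-0.33,-0.153],[0.85,-0.53,-0.33,-0.153],[0.85,-0.53,-0.33,-0.153],[0.85,-0.53,-0.33,-0.153],[0.85,-0.53,-0.33,-0.153],[0.85,-0.53,-0.33,-0.153],[0.85,-0.53,-0.33,-0.153],[0.85,-0.53,-0.33,-0.153],[0.85,-0.53,-0.33,-0.153]]' 100 20
python3 - <<'E'
from rel import *
print(rel([.56,-.07,.34],-.857),robot.get_obs()["q"])
E
```

```text
time: 2.18
position: [0.4014, -0.348, 0.3303]
tool_rot: [0.791, 0.612, -0.0, 0.001]
ft_force: [0.0, -0.2, 0.3]
grip_width: 0.0875
grip_force: 0.0
(array([ 1.0297,  0.279 , -0.0338]), np.float64(-0.1539894590018131)) [-9.24393588e-01  2.91631104e-01  1.53538746e+00 -6.18814120e-04
  1.31271743e+00 -6.70489107e-01]
```

```bash
python3 -m handwheel '[[0.98,0.28,-0.03,-0.154],[0.98,0.28,-0.03,-0.154],[0.98,0.28,-0.03,-0.154],[0.98,0.28,-0.03,-0.154],[0.98,0.28,-0.03,-0.154],[0.98,0.28,-0.03,-0.154],[0.98,0.28,-0.03,-0.154],[0.98,0.28,-0.03,-0.154],[0.98,0.28,-0.03,-0.154],[0.98,0.28,-0.03,-0.154]]'
cat >> rel.py <<'E'
def wrist():
    o=robot.get_obs();c=vision.camera("wrist");T=np.eye(4);T[:3,:3]=R.from_quat(o["tool_rot"]).as_matrix();T[:3,3]=o["position"]
    c=dict(c);c["cam_to_world"]=T@np.array(c["hand_eye"]);return c
E
python3 - <<'E'
from rel import *
np.set_printoptions(precision=4,suppress=True)
c=wrist();cv2.imwrite("pics/w1.png",c["frame"][:,:,::-1]);print(c["cam_to_world"])
T=vision.camera("top");S=vision.camera("side")
for l in["mill_mid","jar_mid","mat_c_top","caddy"]:
    for r in vision.outline_of("wrist",l)[:3]:
        ys,xs=np.where(r["mask"]);print(l,r["conf"],r["point"],ys.min(),ys.max(),xs.min(),xs.max(),atz(c,r["point"],{"m":.013,"j":.118,"c":.02}[l[0]]))
E
```

```text
time: 3.02
position: [0.5561, -0.0864, 0.3376]
tool_rot: [0.417, 0.909, -0.001, -0.001]
ft_force: [-0.6, -0.2, -0.9]
grip_width: 0.087
grip_force: 0.0
[[ 0.7586  0.633   0.1544  0.5139]
 [ 0.6515 -0.7361 -0.1836 -0.0373]
 [-0.0025  0.2399 -0.9708  0.4917]
 [ 0.      0.      0.      1.    ]]
mill_mid 0.74 [247.7, 338.7] 204 292 308 371 [ 0.6132 -0.1234  0.013 ]
jar_mid 0.71 [139.5, 325.9] 118 163 307 351 [ 0.519  -0.0386  0.118 ]
mat_c_top 0.7 [46.8, 329.6] 7 87 292 367 [0.4611 0.0357 0.013 ]
caddy 0.59 [103.5, 314.9] 0 280 280 380 [ 0.4868 -0.0182  0.02  ]
```

View pics/w1.png

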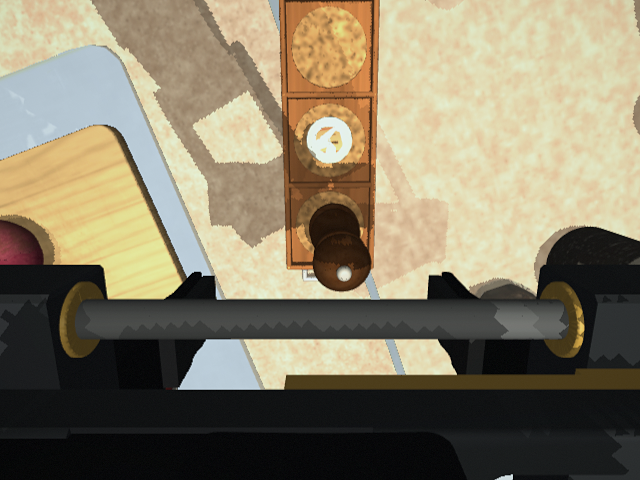

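```bash
python3 - <<'E'
from rel import *
np.set_printoptions(precision=4,suppress=True)
o=robot.get_obs();c=wrist()
for n,p,z in[("knob",(344,273),.183),("head",(341,262),.165),("jarcap",(329,140),.118),("matC",(329.6,47),.013),("sep1",(332,95),.024),("sep2",(331,183.5),.024),("end",(329,268),.024)]:
    print(n,atz(c,p[::-1],z))
for n,m in(("A",.0962),("B",0),("C",-.096)):
    g=np.array([.5235,-.0377])+m*np.array([np.cos(-.857),np.sin(-.857)]);print(n,g,proj(c,[*g,.013]))
g=atz(c,(273,344),.183)[:2];print(rel([*g,.166],-.857))
E
```

```text
knob [ 0.5947 -0.1059  0.183 ]
head [ 0.5913 -0.1044  0.165 ]
jarcap [ 0.5215 -0.0375  0.118 ]
matC [0.4615 0.0355 0.013 ]
sep1 [ 0.4955 -0.0002  0.024 ]
sep2 [ 0.5561 -0.0716  0.024 ]
end [ 0.6191 -0.1478  0.024 ]
A [ 0.5865 -0.1104] [328.6976 224.641 ]
B [ 0.5235 -0.0377] [328.6647 140.1029]
C [0.4606 0.0349] [328.6284  46.955 ]
(array([-0.1331,  0.0558,  0.5754]), np.float64(-0.0006209334627349036))
```

```bash
python3 -m handwheel '[[-0.132,0.055,0,0],[-0.132,0.055,0,0],[-0.132,0.055,0.12,0],[-0.132,0.055,0.24,0],[-0.132,0.055,0.36,0],[-0.132,0.055,0.46,0],[-0.132,0.055,0.55,0],[-0.132,0.055,0.61,0],[-0.132,0.055,0.645,0],[-0.132,0.055,0.645,0],[-0.132,0.055,0.645,0]]' 100 20
python3 -m handwheel '[[0,0,0,0],[0,0,0,0],[0,0,0,0],[0,0,0,0],[0,0,0,0],[0,0,0,0],[0,0,0,0],[0,0,0,0]]' 0 20
python3 - <<'E'
from rel import *
S=vision.camera("side");cv2.imwrite("pics/s2.png",cv2.resize(S["frame"][170:300,240:440,::-1],(800,520),interpolation=cv2.INTER_CUBIC))
E
```

```text
time: 4.33
position: [0.595, -0.1051, 0.1453]
tool_rot: [0.417, 0.909, 0.0, 0.0]
ft_force: [-0.2, -0.5, -0.3]
grip_width: 0.0869
grip_force: 0.0
time: 5.0
position: [0.5947, -0.1048, 0.1453]
tool_rot: [0.416, 0.909, 0.0, 0.0]
ft_force: [-1.4, 0.5, 1.6]
grip_width: 0.0473
grip_force: 20.0
```

View pics/s2.png

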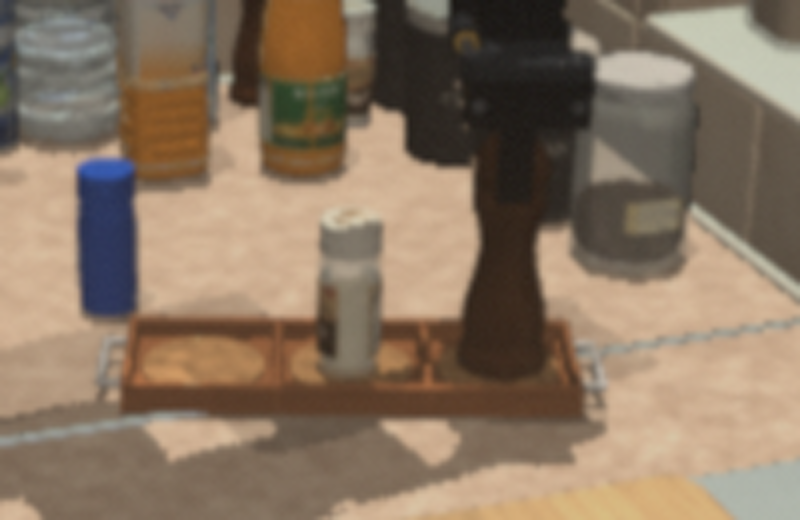

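Picture s2: the fingers grip the mill's head at about (510,160) and the mill stands upright. Next: lift, then carry over the jar to the empty bay.

```bash
python3 -m handwheel '[[0,0,-0.05,0],[0,0,-0.13,0],[0,0,-0.22,0],[0,0,-0.31,0],[0,0,-0.4,0],[0,0,-0.46,0],[0.05,0,-0.46,0],[0.13,-0.005,-0.46,0],[0.23,-0.01,-0.46,0],[0.33,-0.015,-0.46,0],[0.43,-0.02,-0.46,0],[0.52,-0.025,-0.46,0],[0.6,-0.03,-0.46,0],[0.645,-0.031,-0.46,0],[0.645,-0.031,-0.46,0],[0.645,-0.031,-0.46,0]]' - 25
python3 - <<'E'
from rel import *
c=wrist();cv2.imwrite("pics/w3.png",c["frame"][:,:,::-1])
print(rel([.461,.0353,.1465],-.860),robot.get_obs()["q"])
S=vision.camera("side");T=vision.camera("top")
for C,n in((S,"side"),(T,"top"),(c,"wrist")):
    for r in vision.outline_of(n,"mill_mid")[:1]:
        ys,xs=np.where(r["mask"]);print(n,r["conf"],r["point"],ys.min(),ys.max(),xs.min(),xs.max())
    print(proj(C,[.461,.0353,.013]))
cv2.imwrite("pics/s3.png",cv2.resize(np.hstack([S["frame"][130:300,230:400,::-1],T["frame"][170:340,220:390,::-1]]),(800,400),interpolation=cv2.INTER_CUBIC))
E
```

```text
time: 6.38
position: [0.4617, 0.0356, 0.2831]
tool_rot: [0.416, 0.909, -0.0, 0.001]
ft_force: [0.4, -0.3, -1.9]
grip_width: 0.0469
grip_force: 25.0
(array([ 0.005 , -0.0038,  0.4559]), np.float64(0.00023481205449049232)) [-1.65563255e-01  2.39237011e-01  1.75419159e+00 -7.50400986e-04
  1.14586753e+00 -8.77527414e-01]
side 0.89 [189.0, 292.2] 149 215 279 303
[290.20564895 259.97565089]
[275.18487297 259.49230891]
wrist 0.59 [271.4, 319.3] 196 374 259 384
[321.17697296 199.10535023]
```

View pics/s3.png

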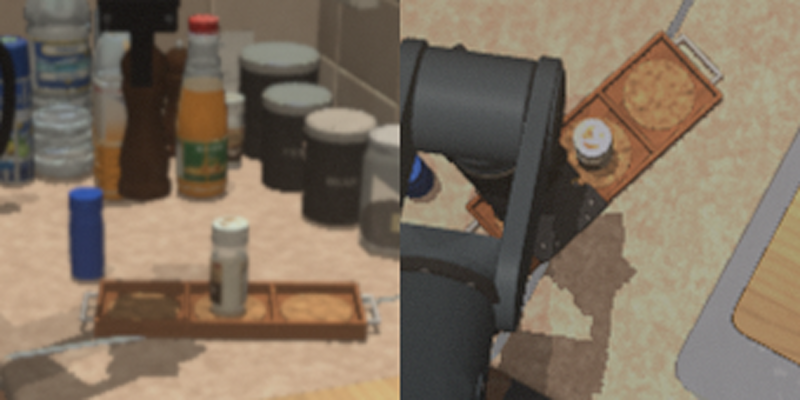

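Picture s3: the mill hangs upright over the empty bay (side crop, foot about (145,190)), and mats A and B are clear. Lowering it now.

```bash
python3 -m handwheel '[[0.002,-0.002,0.07,0],[0.004,-0.003,0.16,0],[0.004,-0.003,0.25,0],[0.004,-0.003,0.34,0],[0.004,-0.003,0.4,0],[0.004,-0.003,0.43,0],[0.004,-0.003,0.445,0],[0.004,-0.003,0.453,0],[0.004,-0.003,0.458,0],[0.004,-0.003,0.458,0],[0.004,-0.003,0.458,0]]'
python3 -m handwheel '[[0,0,0,0],[0,0,0,0],[0,0,0,0],[0,0,0,0]]' 100
python3 -m handwheel '[[0,0,-0.06,0],[0,0,-0.16,0],[0,0,-0.27,0],[0,0,-0.38,0],[0,0,-0.45,0],[0,0,-0.45,0]]' 
python3 - <<'E'
from rel import *
np.set_printoptions(precision=4,suppress=True)
c=wrist();S=vision.camera("side")
cv2.imwrite("pics/s4.png",np.hstack([cv2.resize(c["frame"][:,:,::-1],(480,360)),cv2.resize(S["frame"][150:290,240:364,::-1],(319,360))]))
for C,n in((S,"side"),(c,"wrist")):
    for l in("mill_mid","jar_mid"):
        for r in vision.outline_of(n,l)[:2]:
            ys,xs=np.where(r["mask"]);print(n,l,r["conf"],r["point"],ys.min(),ys.max(),xs.min(),xs.max())
print(rel([.524,-.0375,.30],-.860))
E
```

```text
time: 7.6
position: [0.4605, 0.0359, 0.1465]
tool_rot: [0.416, 0.909, 0.0, 0.001]
ft_force: [-0.0, -0.2, -2.7]
grip_width: 0.0469
grip_force: 25.0
time: 7.93
position: [0.4601, 0.036, 0.1461]
tool_rot: [0.416, 0.909, 0.0, 0.001]
ft_force: [0.5, -0.7, -0.5]
grip_width: 0.0663
grip_force: 0.0
time: 8.43
position: [0.4628, 0.0356, 0.2855]
tool_rot: [0.416, 0.909, 0.001, 0.005]
ft_force: [0.4, 0.3, -0.3]
grip_width: 0.0867
grip_force: 0.0
side mill_mid 0.9 [236.7, 293.1] 199 264 281 302
side jar_mid 0.79 [227.8, 263.6] 209 247 259 274
side jar_mid 0.56 [266.4, 335.5] 249 273 264 390
wrist mill_mid 0.58 [217.1, 318.1] 169 262 282 352
wrist jar_mid 0.71 [288.2, 315.2] 266 348 296 337
wrist jar_mid 0.61 [120.9, 451.9] 97 149 410 488
(array([-0.3279,  0.0043, -0.0703]), np.float64(0.00017277093552680564))
```

View pics/s4.png

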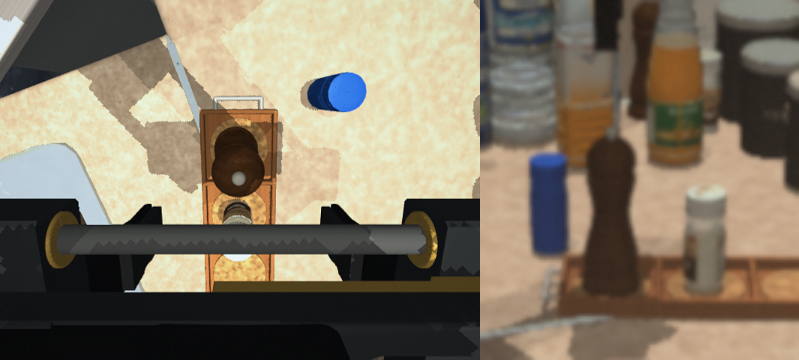

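Picture s4: the mill stands upright on the empty bay's mat, at (237,160) in the wrist half. The white jar is next to it and the blue one is outside the caddy. Next: move above the jar.

```bash
python3 -m handwheel '[[-0.08,0,0,0],[-0.18,0,0,0],[-0.27,0,0,0],[-0.325,0,0,0],[-0.325,0,0,0],[-0.325,0,0,0]]'
python3 - <<'E'
from rel import *
np.set_printoptions(precision=4,suppress=True)
T=vision.camera("top");S=vision.camera("side");c=wrist()
for C,n in((S,"side"),(T,"top"),(c,"wrist")):
    for r in vision.outline_of(n,"jar_mid")[:2]:
        ys,xs=np.where(r["mask"]);print(n,r["conf"],r["point"],ys.min(),ys.max(),xs.min(),xs.max())
    print(proj(C,[.523,-.0375,.0655]),proj(C,[.523,-.0375,.118]))
print(rel([.523,-.0375,.091],-.860))
E
```

```text
time: 9.23
position: [0.5229, -0.0381, 0.279]
tool_rot: [0.417, 0.909, -0.0, -0.002]
ft_force: [-0.6, 1.0, 0.2]
grip_width: 0.087
grip_force: 0.0
side 0.88 [226.3, 265.4] 209 248 259 274
side 0.82 [240.7, 327.1] 222 263 319 335
[327.3808 242.246 ] [327.835  223.3772]
top 0.82 [239.4, 223.8] 231 252 213 234
[302.3406 231.6092] [301.8175 227.8687]
wrist 0.82 [213.8, 319.9] 182 246 296 347
wrist 0.6 [22.3, 453.2] 0 48 421 506
[322.8133 211.1477] [322.8809 223.1265]
(array([-0.0023, -0.0004,  0.6321]), np.float64(0.000338822597887556))
```

```bash
python3 -m handwheel '[[-0.002,-0.002,0.1,0],[-0.002,-0.002,0.22,0],[-0.002,-0.002,0.34,0],[-0.002,-0.002,0.45,0],[-0.002,-0.002,0.54,0],[-0.002,-0.002,0.6,0],[-0.002,-0.002,0.63,0],[-0.002,-0.002,0.63,0],[-0.002,-0.002,0.63,0]]'
python3 -m handwheel '[[0,0,0,0],[0,0,0,0],[0,0,0,0],[0,0,0,0],[0,0,0,0],[0,0,0,0],[0,0,0,0],[0,0,0,0]]' 0 15
python3 - <<'E'
from rel import *
print(rel([.5873,-.110,.092],-.860))
E
```

```text
time: 10.28
position: [0.5237, -0.0385, 0.092]
tool_rot: [0.416, 0.909, 0.0, 0.0]
ft_force: [0.1, -0.1, 0.9]
grip_width: 0.0871
grip_force: 0.0
time: 10.95
position: [0.5234, -0.0387, 0.0917]
tool_rot: [0.416, 0.909, 0.0, 0.0]
ft_force: [0.9, -0.0, 0.2]
grip_width: 0.0419
grip_force: 0.0
(array([-0.3192,  0.0061, -0.001 ]), np.float64(0.00017277916995601792))
```

```bash
python3 -m handwheel '[[0,0,0,0],[0,0,0,0],[0,0,0,0]]'
python3 -m handwheel '[[0,0,-0.03,0],[0,0,-0.08,0],[0,0,-0.13,0],[-0.03,0,-0.15,0],[-0.1,0.002,-0.15,0],[-0.18,0.004,-0.15,0],[-0.26,0.006,-0.15,0],[-0.31,0.006,-0.15,0],[-0.319,0.006,-0.15,0],[-0.319,0.006,-0.15,0],[-0.319,0.006,-0.15,0]]'
python3 - <<'E'
from rel import *
np.set_printoptions(precision=4,suppress=True)
T=vision.camera("top");S=vision.camera("side")
for C,n in((S,"side"),(T,"top")):
    for r in vision.outline_of(n,"jar_mid")[:3]:
        ys,xs=np.where(r["mask"]);print(n,r["conf"],r["point"],ys.min(),ys.max(),xs.min(),xs.max())
    print(proj(C,[.5873,-.11,.0655+.045]))
print(rel([.5873,-.110,.092],-.860))
E
```

```text
time: 11.2
position: [0.5234, -0.0387, 0.0917]
tool_rot: [0.416, 0.909, -0.0, -0.0]
ft_force: [-0.6, -0.6, 0.9]
grip_width: 0.0401
grip_force: 15.0
time: 12.12
position: [0.5861, -0.1094, 0.1362]
tool_rot: [0.416, 0.909, 0.0, -0.001]
ft_force: [0.0, 0.3, -2.0]
grip_width: 0.0401
grip_force: 15.0
side 0.86 [226.4, 265.4] 209 248 259 274
side 0.65 [232.1, 359.3] 207 248 355 372
[365.979  226.4098]
[330.8163 201.9093]
(array([-0.0049,  0.0003,  0.1485]), np.float64(0.0003180512032254432))
```

```bash
python3 -m handwheel '[[-0.003,0,0.04,0],[-0.003,0,0.09,0],[-0.003,0,0.12,0],[-0.003,0,0.135,0],[-0.003,0,0.143,0],[-0.003,0,0.148,0],[-0.003,0,0.149,0],[-0.003,0,0.149,0]]'
python3 -m handwheel '[[0,0,0,0],[0,0,0,0],[0,0,0,0],[0,0,0,0],[0,0,0,0],[0,0,0,0]]' 100
python3 -m handwheel '[[0,0,-0.06,0],[0,0,-0.16,0],[0,0,-0.28,0],[0,0,-0.4,0],[0,0,-0.52,0],[0,0,-0.63,0],[0,0,-0.68,0],[0.1,0,-0.68,0],[0.22,0,-0.68,0],[0.34,0,-0.68,0],[0.43,0,-0.68,0],[0.48,0,-0.68,0],[0.48,0,-0.68,0],[0.48,0,-0.68,0]]'
python3 - <<'E'
from rel import *
np.set_printoptions(precision=4,suppress=True)
c=wrist();S=vision.camera("side")
cv2.imwrite("pics/s5.png",np.hstack([cv2.resize(c["frame"][:,:,::-1],(480,360)),cv2.resize(S["frame"][170:300,260:375,::-1],(319,360))]))
for C,n in((S,"side"),(c,"wrist")):
    for l in("mill_mid","jar_mid"):
        for r in vision.outline_of(n,l)[:2]:
            ys,xs=np.where(r["mask"]);print(n,l,r["conf"],r["point"],ys.min(),ys.max(),xs.min(),xs.max())
print(proj(c,[.461,.0353,.183]),proj(S,[.5873,-.11,.0655]),rel([.461,.0357,.146],-.860))
E
```

```text
time: 12.98
position: [0.5883, -0.1108, 0.0923]
tool_rot: [0.416, 0.909, 0.0, 0.0]
ft_force: [0.4, 0.5, -1.4]
grip_width: 0.0398
grip_force: 15.0
time: 13.48
position: [0.5879, -0.1107, 0.0921]
tool_rot: [0.416, 0.909, 0.0, 0.0]
ft_force: [0.2, 0.0, -0.0]
grip_width: 0.0722
grip_force: 0.0
time: 14.65
position: [0.4944, -0.0017, 0.2964]
tool_rot: [0.416, 0.909, -0.0, 0.001]
ft_force: [0.2, -0.5, 0.7]
grip_width: 0.087
grip_force: 0.0
side mill_mid 0.93 [235.2, 293.6] 199 264 280 301
side jar_mid 0.82 [226.5, 267.0] 209 248 259 274
side jar_mid 0.75 [241.5, 364.3] 223 263 357 373
wrist mill_mid 0.9 [155.3, 318.4] 120 192 284 354
wrist jar_mid 0.88 [360.1, 317.8] 340 374 299 344
wrist jar_mid 0.65 [64.6, 452.3] 32 97 412 491
[320.3299 158.329 ] [365.08  242.512] (array([ 0.17  , -0.0018,  0.4991]), np.float64(-1.1068968837674032e-05))
```

View pics/s5.png

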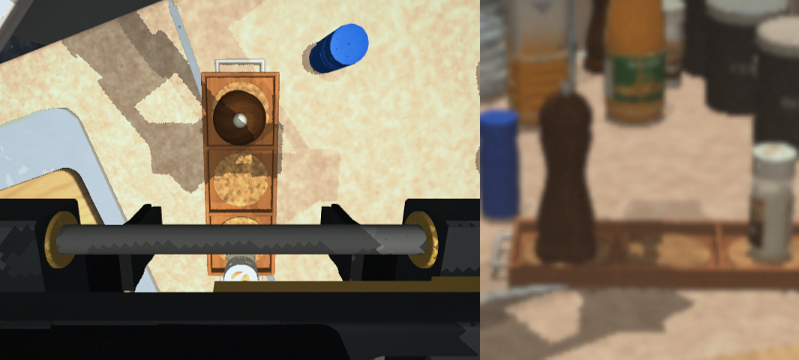

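Picture s5: the jar stands in bay A (right), the mill is still in C with its knob at (239,121), and the middle bay is free. Next: regrip the mill.

```bash
python3 -m handwheel '[[0.07,-0.002,0,0],[0.14,-0.002,0,0],[0.166,-0.002,0,0],[0.166,-0.002,0.08,0],[0.166,-0.002,0.18,0],[0.166,-0.002,0.29,0],[0.166,-0.002,0.39,0],[0.166,-0.002,0.46,0],[0.166,-0.002,0.499,0],[0.166,-0.002,0.499,0],[0.166,-0.002,0.499,0]]'
python3 -m handwheel '[[0,0,0,0],[0,0,0,0],[0,0,0,0],[0,0,0,0],[0,0,0,0],[0,0,0,0],[0,0,0,0],[0,0,0,0],[0,0,0,0]]' 0 25
python3 - <<'E'
from rel import *
print(rel([.5243,-.037,.147],-.860))
E
```

```text
time: 15.87
position: [0.4612, 0.0353, 0.1458]
tool_rot: [0.416, 0.909, -0.0, -0.0]
ft_force: [-0.6, -0.3, 0.1]
grip_width: 0.087
grip_force: 0.0
time: 16.62
position: [0.4608, 0.0357, 0.1465]
tool_rot: [0.416, 0.909, 0.0, 0.0]
ft_force: [-0.5, 0.8, 2.5]
grip_width: 0.0472
grip_force: 25.0
(array([-0.3216,  0.0019, -0.0017]), np.float64(0.00018424123923779318))
```

```bash
python3 -m handwheel '[[0,0,-0.03,0],[0,0,-0.08,0],[0,0,-0.12,0],[-0.03,0,-0.14,0],[-0.1,0.002,-0.14,0],[-0.18,0.002,-0.14,0],[-0.26,0.002,-0.14,0],[-0.31,0.002,-0.14,0],[-0.322,0.002,-0.14,0],[-0.322,0.002,-0.14,0],[-0.322,0.002,-0.14,0]]'
python3 - <<'E'
from rel import *
np.set_printoptions(precision=4,suppress=True)
S=vision.camera("side")
for l in("mill_mid","jar_mid"):
    for r in vision.outline_of("side",l)[:2]:
        ys,xs=np.where(r["mask"]);print(l,r["conf"],r["point"],ys.min(),ys.max(),xs.min(),xs.max())
print(proj(S,[.5243,-.037,.055]),rel([.5243,-.037,.147],-.860))
E
```

```text
time: 17.53
position: [0.5232, -0.0366, 0.1878]
tool_rot: [0.417, 0.909, -0.0, -0.001]
ft_force: [-0.2, -0.8, -1.9]
grip_width: 0.0469
grip_force: 25.0
mill_mid 0.94 [227.0, 331.3] 191 251 318 339
mill_mid 0.28 [242.1, 359.7] 222 263 357 374
jar_mid 0.93 [240.9, 365.0] 222 263 357 373
jar_mid 0.67 [228.0, 264.6] 209 248 259 274
[327.466  245.7341] (array([-0.0051,  0.001 ,  0.1369]), np.float64(0.0003272890462745776))
```

```bash
python3 -m handwheel '[[-0.003,0,0.03,0],[-0.003,0,0.07,0],[-0.003,0,0.1,0],[-0.003,0,0.12,0],[-0.003,0,0.13,0],[-0.003,0,0.136,0],[-0.003,0,0.139,0],[-0.003,0,0.139,0],[-0.003,0,0.139,0]]'
python3 -m handwheel '[[0,0,0,0],[0,0,0,0],[0,0,0,0],[0,0,0,0],[0,0,0,0],[0,0,0,0]]' 100
python3 -m handwheel '[[0,0,-0.06,0],[0,0,-0.16,0],[0,0,-0.28,0],[0,0,-0.4,0],[0,0,-0.52,0],[0,0,-0.6,0],[-0.1,0,-0.6,0],[-0.22,0,-0.6,0],[-0.34,0,-0.6,0],[-0.34,0,-0.6,0],[-0.34,0,-0.6,0]]'
python3 - <<'E'
from rel import *
np.set_printoptions(precision=4,suppress=True)
S=vision.camera("side");c=wrist()
cv2.imwrite("pics/s6.png",np.hstack([cv2.resize(c["frame"][:,:,::-1],(480,360)),cv2.resize(S["frame"][180:300,260:400,::-1],(319,360))]))
for C,n in((S,"side"),(c,"wrist")):
  for l in("mill_mid","jar_mid","mat_c_top"):
    for r in vision.outline_of(n,l)[:2]:
        ys,xs=np.where(r["mask"]);print(n,l,r["conf"],r["point"],ys.min(),ys.max(),xs.min(),xs.max())
print(proj(S,[.5243,-.037,.098]),proj(S,[.5873,-.11,.0655]),proj(c,[.5243,-.037,.183]),proj(c,[.5873,-.11,.118]))
E
```

```text
time: 18.43
position: [0.5253, -0.0378, 0.1469]
tool_rot: [0.416, 0.909, 0.0, 0.001]
ft_force: [-0.9, 0.2, -2.6]
grip_width: 0.0468
grip_force: 25.0
time: 18.93
position: [0.5251, -0.0378, 0.1467]
tool_rot: [0.416, 0.909, 0.0, 0.0]
ft_force: [0.1, 0.9, -0.2]
grip_width: 0.0792
grip_force: 0.0
time: 19.85
position: [0.5921, -0.1163, 0.3258]
tool_rot: [0.417, 0.909, 0.0, -0.0]
ft_force: [-1.2, 0.2, 0.0]
grip_width: 0.0874
grip_force: 0.0
side jar_mid 0.94 [242.9, 361.4] 222 263 356 373
side jar_mid 0.73 [226.8, 264.7] 209 248 259 274
side mat_c_top 0.61 [260.0, 290.4] 254 264 276 305
wrist mill_mid 0.58 [87.4, 319.8] 50 128 288 356
wrist jar_mid 0.67 [197.7, 319.6] 170 225 300 346
wrist mat_c_top 0.62 [16.5, 319.0] 0 41 282 360
[327.8366 230.4308] [365.08  242.512] [322.7309  75.925 ] [322.644  203.8455]
```

View pics/s6.png

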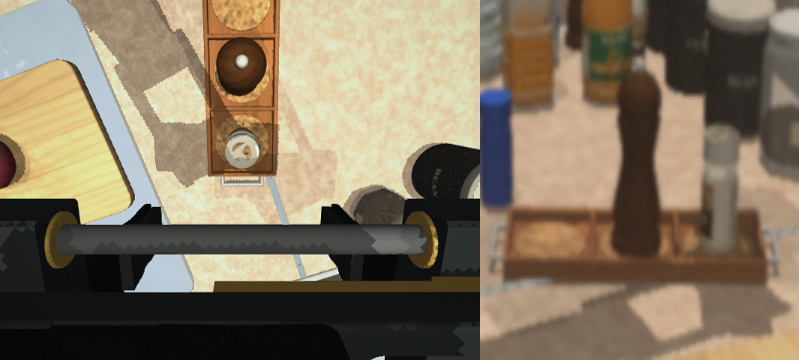

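Picture s6: the mill stands upright in the middle bay with its knob at (241,61), the jar is in the end bay at (242,148), and the third bay is empty. I'll swing the arm clear and check the centring from above.

```bash
python3 -m handwheel '[[0,-0.1,0,0],[0,-0.22,0,0],[0,-0.34,0,0],[0,-0.46,0,0],[0,-0.58,0,0],[0,-0.7,0,0],[0,-0.82,0,0],[0,-0.92,0,0],[0,-0.95,0,0],[0,-0.95,0,0],[0,-0.95,0,0]]'
python3 - <<'E'
from rel import *
np.set_printoptions(precision=4,suppress=True)
T=vision.camera("top");S=vision.camera("side")
cv2.imwrite("pics/t7.png",np.hstack([cv2.resize(T["frame"][170:290,240:370,::-1],(433,400),interpolation=cv2.INTER_CUBIC),cv2.resize(S["frame"][185:285,260:350+10,::-1],(360,400),interpolation=cv2.INTER_CUBIC)]))
for C,n in((S,"side"),(T,"top")):
  for l in("mill_mid","jar_mid","tin_mid","mug_mid","onion_mid"):
    for r in vision.outline_of(n,l)[:2]:
        ys,xs=np.where(r["mask"]);print(n,l,round(r["conf"],2),r["point"],ys.min(),ys.max(),xs.min(),xs.max())
for p,zs in(((.5243,-.037),(.013,.183)),((.5873,-.11),(.013,.118))):
    for z in zs:print(proj(T,[*p,z]),proj(S,[*p,z]))
E
```

```text
time: 21.17
position: [0.3761, -0.3008, 0.3268]
tool_rot: [0.417, 0.909, 0.0, 0.0]
ft_force: [0.0, -0.3, -0.7]
grip_width: 0.0869
grip_force: 0.0
side mill_mid 0.74 [235.9, 331.3] 200 265 318 340
side mill_mid 0.26 [263.3, 315.0] 258 264 313 342
side jar_mid 0.83 [239.3, 361.1] 222 263 357 374
side jar_mid 0.79 [228.0, 265.0] 208 248 259 274
side tin_mid 0.79 [287.0, 473.1] 261 320 451 491
side mug_mid 0.86 [234.9, 175.2] 213 254 163 191
side mug_mid 0.47 [288.2, 471.2] 261 320 451 491
side onion_mid 0.97 [322.0, 390.9] 301 338 371 412
top mill_mid 0.64 [225.9, 303.6] 213 245 292 315
top jar_mid 0.91 [241.8, 222.7] 233 253 213 234
top jar_mid 0.67 [204.2, 331.7] 193 216 322 338
top tin_mid 0.82 [209.5, 457.2] 198 225 437 475
top mug_mid 0.7 [316.4, 155.1] 298 332 136 178
top onion_mid 0.66 [229.7, 303.7] 213 245 292 315
top onion_mid 0.64 [300.2, 432.0] 289 314 421 441
[302.6258 234.6157] [327.1131 260.3092]
[300.889  222.3115] [328.598  198.9857]
[329.9899 210.1597] [364.0611 260.7617]
[330.8843 201.2303] [366.1312 223.6836]
```

View pics/t7.png

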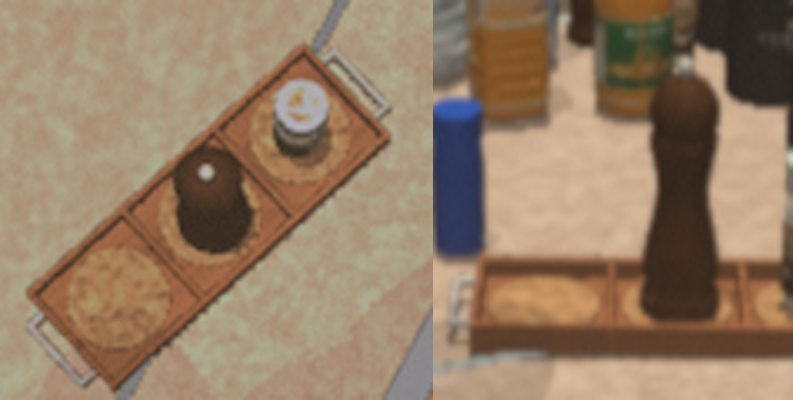

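Picture t7: the mill (foot at (217,222), mat centre about (210,217)) and the jar (cap at (301,104)) both stand upright, within a few mm of their mat centres. The third bay is empty, the tin, onion and mug have not moved, and the arm is clear.

```bash
python3 -c "
from rig import job;print(job.hand_in())"
```

```text
the job is handed in; nothing more can be done
None
```

The mill and the jar are swapped: each stands upright within a few mm of its mat's centre, the third bay is empty, the tin, onion and mug were not disturbed, and the job was handed in at about 22 s.

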